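# Shut the nail drawers on the upholstery bench

## Robot

A 6-joint arm with a two-finger parallel gripper is mounted at the origin on the work surface. World frame = base frame: x ahead of the robot, y to its left, z up, the work surface at z = 0. Lengths are in m, angles in degrees, forces in N, time in s.
With the tool pointing down it reaches from about 0.4 to 0.825 m from the base axis. Payload 7 kg.
Tool frame: the origin (TCP) lies at the very end of the fingers, on their centre line; the grasp point (between the pads) lies 19 mm behind it; z points along the fingers, y is the line along which they close (so a half turn about z gives the same grasp; the last joint's range is limited). The gripper opens to 88 mm and grips with 3 to 60 N. Pads are 19 mm wide; open, the fingers measure 130 mm over their backs; the gripper's body (78 mm by 193 mm) begins 47 mm behind the grasp point.
Start: joints at [85.491, 20.546, 0.682, 0, -70.136, -16.507], TCP at [0.242, 0.63, 0.201] pointing down, gripper open.
Joint ranges: [-176.03, 176.03], [-82.01, 121.73], [-58.28, 71.71], [-173.87, 95.51], [-174.79, -0.11], [-173.66, 173.66]. Speed limits (degrees/s): [136.94, 136.94, 172.46, 180, 180, 180].

## Interface

Orientations are given as [roll, pitch, yaw] about the fixed x, y, z axes, in that order (R = Rz(yaw) Ry(pitch) Rx(roll)).
In Python, from plant import ctrl gives the robot as it stands.
- The arm moves only by the tool carry_out, never from a script. Its argument "deltas" is a list that holds one entry, the list of rows, each a list of 5 numbers: the shift along the tool's x, y, z scaled (see below), then the turn about the tool's z scaled (see below), then the opening, from -1 (shut) to 1 (fully open). A call has 1 to 5 rows; each row is the pose to reach, as a shift and turn from the pose commanded when the call began, along the tool's axes at that moment, turning the shorter way round; what a row does not reach only later rows make up. The controller multiplies each number of a shift by 20 cm and each number of a turn by 2 pi rad. A row lasts 1/10 s, in which the tool goes at most 50 mm and 8.59 degrees, less where a joint would pass 70% of its speed; a pose out of reach is approached as far as the arm can. A call with a number of a shift or a turn outside -1 to 1 is refused whole. A call with a gripper value outside its range is refused whole. The fingers move at their own pace and stop on an object; the grip force is fixed at half the most. Time passes only in rows, so rows that repeat a pose let the fingers close. It gives the time, the measured TCP pose, the force, the opening and the grip force at its end, in the units of the state.
- ctrl.get_obs(): the state, without advancing time (a new reading comes with each control period).
- ctrl.snapshot(name): name is "scene" or "top" or "wrist"; returns a dict with "color" (400x640x3 uint8, red, green, blue), "camera_matrix" (3x3 intrinsics, pixels), "R" (3x3) and "t" (3): a world point X has camera coordinates R X + t. Camera axes: x right, y down, z forward; pixel columns grow to the right and rows downward; lengths in m; the calibration is good to about 2 mm. A picture is of the moment at which its call begins. There is no depth.
- ctrl.close_job(): hands the job in; it is judged then, once.
Trained networks look in a picture, given as the dict that the camera call returned (one of the last four; its "shot" number tells which), for a name from the list of things; names that differ only in an ending like _2 or _b are one class to them, and where a whole thing is asked for, a point or a joint stands for the part that bears it (a point fixed in the world has none). Each returns a list of dicts, best first, with "p" (0 to 1); they miss things now and then, are a little off and sometimes report something else, mostly with a low value. They report only what shows in the picture. A call takes as long as a camera call.
- ctrl.search_frame(picture, name): "centre" ([column, row] in pixels, amid what is visible of it).
- ctrl.silhouettes(picture, name): "mask" (400x640 bool, what is visible of it) and "centre" ([column, row] in pixels, amid what is visible of it).
- ctrl.spot_point(picture, name): "centre" ([column, row] in pixels: a listed point, or the origin of a listed thing).
The state is a dict: "clock": time; "joint_pos": joint angles; "qvel": joint speeds; "tau": joint torques, N m; "tool_pos": TCP position; "orientation": TCP orientation; "force": force on the tool from outside, world axes, zero at the start; "moment": the same for the moment, N m; "opening": finger opening in m; "gripper_force": force on a finger pad.
Only numpy, scipy, OpenCV 4.12 (cv2) and the standard library are available. Lean on these libraries where they do the work, as an engineer would, in place of code of your own. Each camera call takes 0.05 s, during which the arm holds its last target. There are 200 camera calls.

## Task

Of the three small drawer chests on the bench, push shut the two drawers that hold dome-headed nails (one brass, one steel), gently with the fingertips, until each is fully home; leave the empty drawer standing open just as it is, so that it gets refilled. Push only: do not slam the drawers, do not lift or shove the chests, and leave the jar, spool, hammer and glue bottle where they are.

Things in the scene. Friction and masses are not known exactly. Their poses are not given: they have to be found in the camera images.
- chest_brass: Small wooden drawer chest with one white-fronted drawer, that holds brass dome-headed nails. 170 deep (x) x 110 wide (y) x 70 mm high, plus the drawer's overlaid front. Stands loose on the bench, about 2 kg, so a hard shove slides it. Origin: centre of its underside; z up, x from its drawer front towards its back (the drawer is pushed shut along +x), y to its left.
- brass_front (a point): Centre of the outer face of the front panel of the drawer that holds brass dome-headed nails: flat white panel 108 mm wide, 64 mm high, 10 mm thick, its lower edge 3 mm and upper edge 67 mm above the bench, this point 35 mm above the bench, small flush label holder, no knob. It moves with the drawer; x axis points into the chest (the pushing direction), z up.
- brass_drawer (a joint): Opening of the drawer that holds brass dome-headed nails, in m: 0 = fully home (shut), 0.115 = pulled right out; it starts between 0.05 and 0.095. Slides with about 1.5 N friction plus light damping, has no spring and stays where it is left; firm stop at 0.
- chest_steel: Small wooden drawer chest with one white-fronted drawer, that holds silvery steel dome-headed nails. 170 deep (x) x 110 wide (y) x 70 mm high, plus the drawer's overlaid front. Stands loose on the bench, about 2 kg, so a hard shove slides it. Origin: centre of its underside; z up, x from its drawer front towards its back (the drawer is pushed shut along +x), y to its left.
- steel_front (a point): Centre of the outer face of the front panel of the drawer that holds silvery steel dome-headed nails: flat white panel 108 mm wide, 64 mm high, 10 mm thick, its lower edge 3 mm and upper edge 67 mm above the bench, this point 35 mm above the bench, small flush label holder, no knob. It moves with the drawer; x axis points into the chest (the pushing direction), z up.
- steel_drawer (a joint): Opening of the drawer that holds silvery steel dome-headed nails, in m: 0 = fully home (shut), 0.115 = pulled right out; it starts between 0.05 and 0.095. Slides with about 1.5 N friction plus light damping, has no spring and stays where it is left; firm stop at 0.
- chest_empty: Small wooden drawer chest with one white-fronted drawer, that is empty (bare wooden bottom). 170 deep (x) x 110 wide (y) x 70 mm high, plus the drawer's overlaid front. Stands loose on the bench, about 2 kg, so a hard shove slides it. Origin: centre of its underside; z up, x from its drawer front towards its back (the drawer is pushed shut along +x), y to its left.
- empty_front (a point): Centre of the outer face of the front panel of the drawer that is empty (bare wooden bottom): flat white panel 108 mm wide, 64 mm high, 10 mm thick, its lower edge 3 mm and upper edge 67 mm above the bench, this point 35 mm above the bench, small flush label holder, no knob. It moves with the drawer; x axis points into the chest (the pushing direction), z up.
- empty_drawer (a joint): Opening of the drawer that is empty (bare wooden bottom), in m: 0 = fully home (shut), 0.115 = pulled right out; it starts between 0.05 and 0.095. Slides with about 1.5 N friction plus light damping, has no spring and stays where it is left; firm stop at 0.
- jar_mid (a point): Bystander: jar with red cap, 42 mm diameter, 60 mm high, standing on top of the empty drawer's chest 35 to 50 mm behind its middle (stands from 70 to 130 mm above the bench); point at its centre, 30 mm up.
- spool_mid (a point): Bystander: blue thread spool, 36 mm diameter, 46 mm high, standing on top of the brass nails' chest 35 to 50 mm behind its middle; point at its centre, 23 mm up.
- hammer_grip (a point): Bystander: hammer, 260 mm long, lying on the bench to the right of the chests; point on its handle, whose length lies along x; the hammer lies under 40 mm high.
- glue_mid (a point): Bystander: white glue bottle with orange cap, 54 mm diameter, 130 mm high, standing on the bench to the left of the chests; point at its centre, 65 mm up.

How it is judged:
By the outcome, as a careful person would: the job done as asked, in the order asked, and still so for the second after the job is handed in, with the robot touching nothing.
It also fails if it takes over 48 s, if anything falls off the work surface, if the arm or the gripper's body presses on something with over 40 N, if the wrist force passes 120 N, or if a joint passes its speed limit or range.

## Working session

There is one attempt and no reset: what is moved stays moved. The work goes in short steps, Python scripts to look and compute and a tool call to move; the robot and the scene stay as the last step left them, time stands still between calls to the robot, and variables do not carry over. Pictures are saved under pics/ and viewed, at most 10 in all, crops included, and the job is handed in when it is done.

Besides the shell and the picture viewer there is one more tool, called after "Call:" as name([rows], argument=value, ...), one row to a line, values as JSON. carry_out: Moves the arm, as the interface text tells. Its arguments: {"type":"object","properties":{"deltas":{"type":"array"}},"required":["deltas"]}

```bash
mkdir -p pics
cat > h.py <<'E'
import numpy as np, cv2
from plant import ctrl
def ray(p,uv,z):
    K,R,t=map(np.array,(p["camera_matrix"],p["R"],p["t"]))
    d=R.T@np.linalg.solve(K,[uv[0],uv[1],1.]); c=-R.T@t
    return c+d*(z-c[2])/d[2]
def save(p,n): cv2.imwrite(f"pics/{n}.png",p["color"][:,:,::-1])
E
python3 - <<'E'
from h import *
o=ctrl.get_obs(); print(o["tool_pos"],o["orientation"],o["clock"],o["force"])
for c in("top","scene"):
    p=ctrl.snapshot(c); save(p,c+"0")
    for n,z in(("brass_front",.035),("steel_front",.035),("empty_front",.035),("chest_brass",0),("chest_steel",0),("chest_empty",0),("jar_mid",.1),("spool_mid",.093),("glue_mid",.065),("hammer_grip",.015)):
        for r in ctrl.spot_point(p,n)[:2]: print(c,n,round(r["p"],2),np.round(r["centre"]),ray(p,r["centre"],z).round(3))
E
```

```text
[0.24188567 0.62958703 0.20011235] [ 1.79903420e+02 -1.07914370e-02 -2.10168656e+01] 0.0 [ 0.77268175  0.2515359  -0.81980229]
top brass_front 0.95 [323. 228.] [ 0.527 -0.001  0.035]
top steel_front 0.69 [324. 163.] [0.757 0.002 0.035]
top steel_front 0.64 [254. 178.] [0.696 0.243 0.035]
top empty_front 0.82 [265. 245.] [0.465 0.195 0.035]
top chest_brass 0.92 [322. 182.] [0.697 0.007 0.   ]
top chest_steel 0.86 [382. 193.] [ 0.662 -0.202  0.   ]
top chest_empty 0.98 [262. 194.] [0.648 0.216 0.   ]
top jar_mid 0.7 [256. 177.] [0.681 0.229 0.1  ]
top spool_mid 0.63 [324. 162.] [0.744 0.004 0.093]
top glue_mid 0.74 [185. 206.] [0.586 0.464 0.065]
top hammer_grip 0.66 [453. 245.] [ 0.486 -0.443  0.015]
scene brass_front 0.65 [328. 196.] [0.528 0.022 0.035]
scene steel_front 0.58 [243. 188.] [ 0.532 -0.229  0.035]
scene empty_front 0.86 [385. 190.] [0.48  0.185 0.035]
scene chest_brass 0.93 [310. 251.] [0.705 0.003 0.   ]
scene chest_steel 0.83 [238. 234.] [ 0.679 -0.201 -0.   ]
scene chest_steel 0.25 [312. 254.] [0.717 0.009 0.   ]
scene chest_empty 0.94 [396. 240.] [0.636 0.22  0.   ]
scene jar_mid 0.96 [406. 226.] [0.676 0.231 0.1  ]
scene spool_mid 0.53 [304. 235.] [ 0.734 -0.004  0.093]
scene spool_mid 0.41 [324. 196.] [0.595 0.02  0.093]
scene glue_mid 0.63 [494. 223.] [0.596 0.455 0.065]
scene glue_mid 0.16 [324. 195.] [0.559 0.016 0.065]
scene hammer_grip 0.61 [187. 177.] [ 0.489 -0.431  0.015]
scene hammer_grip 0.25 [324. 194.] [0.498 0.007 0.015]
```

Run:
```python
import cv2
a=cv2.imread("pics/top0.png")[130:290,150:500]; b=cv2.imread("pics/scene0.png")[130:290,150:500]
cv2.imwrite("pics/c0.png",cv2.resize(cv2.vconcat([a,b]),None,fx=1.85,fy=1.85,interpolation=cv2.INTER_CUBIC))
```

```text
(no output)
```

View pics/c0.png

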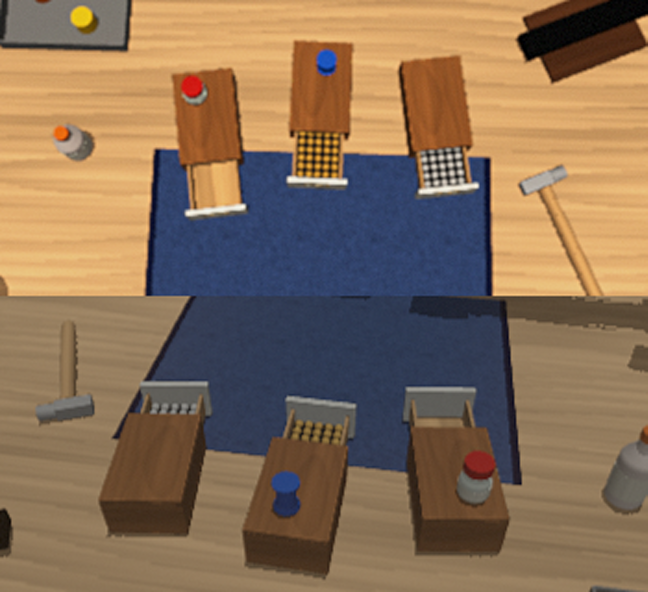

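The top view shows the empty chest at left (front ~(266,245)), brass in the middle (~(322,228)) and steel at right (~(392,232)). Next I measure the front panels and chest yaws.

```bash
cat > meas.py <<'E'
from h import *
def meas(p,boxes,pr=True):
    hsv=cv2.cvtColor(p["color"],cv2.COLOR_RGB2HSV)
    m=((hsv[...,1]<45)&(hsv[...,2]>165)).astype(np.uint8); out={}
    for n,(u0,u1,v0,v1) in boxes.items():
        s=np.zeros_like(m); s[v0:v1,u0:u1]=m[v0:v1,u0:u1]
        k,l,st,_=cv2.connectedComponentsWithStats(s); i=1+np.argmax(st[1:,4])
        vs,us=np.nonzero(l==i)
        w=np.array([ray(p,q,.067)[:2] for q in zip(us,vs)],np.float32)
        c,(a,b),_=cv2.minAreaRect(w); vx,vy,x,y=cv2.fitLine(w,cv2.DIST_L2,0,.01,.01).ravel()
        yaw=np.degrees(np.arctan2(-vx*np.sign(vy),vy*np.sign(vy)))
        print(n,len(us),"c",np.round(c,4),"size",round(a,3),round(b,3),"yaw",round(yaw,1))
E
python3 - <<'E'
from meas import *
p=ctrl.snapshot("top")
meas(p,{"brass":(300,345,215,245),"steel":(370,412,220,245),"empty":(245,290,235,255)})
for n in("chest_brass","chest_steel","chest_empty"):
    r=ctrl.silhouettes(p,n)[0]; vs,us=np.nonzero(r["mask"])
    w=np.array([ray(p,q,.07)[:2] for q in zip(us,vs)],np.float32)
    print(n,r["p"],len(us),cv2.boxPoints(cv2.minAreaRect(w)).round(3).tolist())
E
```

```text
brass 104 c [0.5252 0.0073] size 0.106 0.011 yaw -1.1
steel 118 c [ 0.5225 -0.2276] size 0.021 0.107 yaw 7.3
empty 93 c [0.4669 0.1869] size 0.011 0.106 yaw 8.1
chest_brass 0.8 2376 [[0.5070000290870667, -0.04899999871850014], [0.7829999923706055, -0.05299999937415123], [0.7850000262260437, 0.0560000017285347], [0.5090000033378601, 0.061000000685453415]]
chest_steel 0.57 2388 [[0.4959999918937683, -0.16899999976158142], [0.5120000243186951, -0.28600001335144043], [0.7639999985694885, -0.25099998712539673], [0.7480000257492065, -0.13500000536441803]]
chest_empty 0.89 2514 [[0.4410000145435333, 0.2370000034570694], [0.4580000042915344, 0.12099999934434891], [0.734000027179718, 0.16200000047683716], [0.7160000205039978, 0.27799999713897705]]
```

Call:
carry_out([
  [[0.53,0.63,0,0,-1],[0.53,0.63,0,0,-1],[0.53,0.63,0,0,-1],[0.53,0.63,0,0,-1],[0.53,0.63,0,0,-1]],
])

```text
clock: 1.8
tool_pos: [0.2966, 0.4727, 0.202]
orientation: [-179.9, 0.0, -21.1]
force: [-1.3, 0.6, -0.5]
opening: 0.0535
gripper_force: 0.0
```

Call:
carry_out([
  [[0.53,0.63,0,0,-1],[0.53,0.63,0,0,-1],[0.53,0.63,0,0,-1],[0.53,0.63,0,0,-1],[0.53,0.63,0,0,-1]],
])

```text
clock: 2.3
tool_pos: [0.3502, 0.3182, 0.2016]
orientation: [-179.9, -0.0, -21.1]
force: [0.6, -0.6, -0.4]
opening: 0.0134
gripper_force: 0.0
```

Call:
carry_out([
  [[0.53,0.63,0,0,-1],[0.53,0.63,0,0,-1],[0.53,0.63,0,0,-1],[0.53,0.63,0,0,-1],[0.53,0.63,0,0,-1]],
])

```text
clock: 2.8
tool_pos: [0.4043, 0.163, 0.2012]
orientation: [-180.0, -0.0, -21.1]
force: [1.3, 0.2, -0.0]
opening: 0.0004
gripper_force: 0.0
```

Call:
carry_out([
  [[0.53,0.63,0,-0.056,-1],[0.53,0.63,0,-0.056,-1],[0.53,0.63,0,-0.056,-1],[0.53,0.63,0,-0.056,-1],[0.53,0.63,0,-0.056,-1]],
])

```text
clock: 3.3
tool_pos: [0.4588, 0.0064, 0.2008]
orientation: [180.0, 0.0, -1.0]
force: [-0.0, 0.9, 0.2]
opening: 0.0005
gripper_force: 0.0
```

Call:
carry_out([
  [[0,0,0.25,0,-1],[0,0,0.5,0,-1],[0,0,0.7,0,-1],[0,0,0.8,0,-1],[0,0,0.82,0,-1]],
])

```text
clock: 3.8
tool_pos: [0.456, 0.0087, 0.0345]
orientation: [179.9, 0.3, -0.8]
force: [-0.4, 0.1, 0.1]
opening: 0.0004
gripper_force: 0.0
```

Call:
carry_out([
  [[0.05,0,0,0,-1],[0.1,0,0,0,-1],[0.14,0,0,0,-1],[0.18,0,0,0,-1],[0.2,0,0,0,-1]],
])

```text
clock: 4.3
tool_pos: [0.4987, 0.0071, 0.0377]
orientation: [-180.0, -0.1, -0.9]
force: [-1.1, 1.2, 1.1]
opening: 0.0
gripper_force: 0.0
```

Run:
```python
from h import *
p=ctrl.snapshot("wrist"); save(p,"w1"); o=ctrl.get_obs(); print(o["tool_pos"],o["force"])
q=ctrl.snapshot("top"); w=cv2.resize(q["color"][150:270,230:420,::-1],(640,400),interpolation=cv2.INTER_CUBIC)
cv2.imwrite("pics/j1.png",cv2.resize(cv2.vconcat([p["color"][:,:,::-1],w]),(480,600)))
```

```text
[0.49867441 0.00701123 0.03751946] [ 1.19014506  0.68352792 -0.58495388]
```

View pics/j1.png

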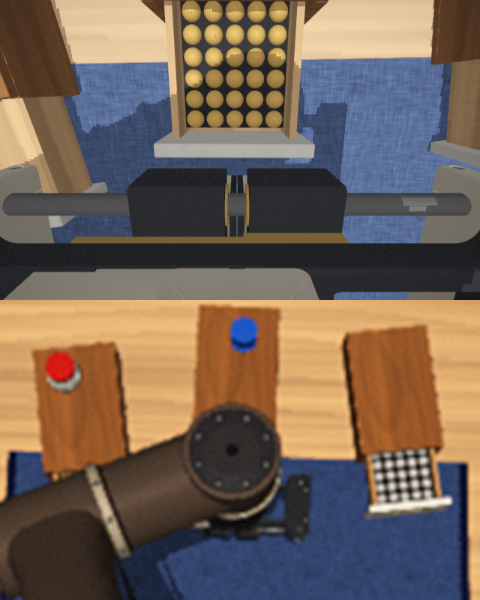

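The wrist view shows the fingers centred just short of the brass front (panel at row ~145, columns 155–315). Pushing slowly.

Call:
carry_out([
  [[0.02,0,0,0,-1],[0.04,0,0,0,-1],[0.06,0,0,0,-1],[0.08,0,0,0,-1],[0.1,0,0,0,-1]],
])

```text
clock: 4.9
tool_pos: [0.5171, 0.0066, 0.037]
orientation: [180.0, 0.0, -0.9]
force: [-0.8, 1.1, 0.7]
opening: 0.0002
gripper_force: 1.0
```

Call:
carry_out([
  [[0.02,0,0,0,-1],[0.04,0,0,0,-1],[0.06,0,0,0,-1],[0.08,0,0,0,-1],[0.1,0,0,0,-1]],
])

```text
clock: 5.4
tool_pos: [0.5373, 0.0062, 0.037]
orientation: [180.0, 0.0, -0.9]
force: [-1.9, -1.4, 1.0]
opening: 0.0004
gripper_force: 1.0
```

Call:
carry_out([
  [[0.02,0,0,0,-1],[0.04,0,0,0,-1],[0.06,0,0,0,-1],[0.08,0,0,0,-1],[0.1,0,0,0,-1]],
])

```text
clock: 5.9
tool_pos: [0.5574, 0.0059, 0.037]
orientation: [180.0, 0.0, -0.9]
force: [-2.0, -1.0, 0.6]
opening: 0.0005
gripper_force: 1.0
```

Run:
```python
from h import *
p=ctrl.snapshot("wrist"); o=ctrl.get_obs(); print(o["tool_pos"],o["force"])
cv2.imwrite("pics/w2.png",p["color"][:,:,::-1])
```

```text
[0.55811717 0.00606829 0.03704125] [-0.33720136 -0.87890289  0.59515066]
```

View pics/w2.png

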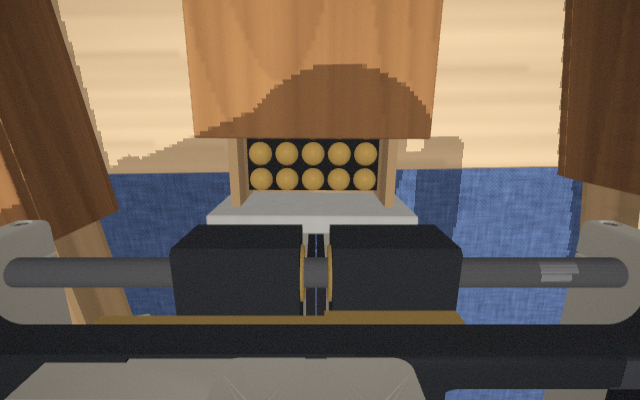

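Brass drawer mostly in: chest edge at row ~137, panel back edge ~192. I compute the remaining gap.

Run:
```python
from h import *
p=ctrl.snapshot("wrist")
print(ray(p,(313,137),.07),ray(p,(313,192),.067),ray(p,(313,220),.067))
```

```text
[0.61754395 0.004429   0.07      ] [0.59080854 0.00494112 0.067     ] [0.57634902 0.00520643 0.067     ]
```

Call:
carry_out([
  [[0.02,0,0,0,-1],[0.04,0,0,0,-1],[0.06,0,0,0,-1],[0.075,0,0,0,-1],[0.09,0,0,0,-1]],
])

```text
clock: 6.5
tool_pos: [0.5754, 0.0058, 0.037]
orientation: [-180.0, 0.0, -0.9]
force: [-1.0, 0.2, -0.1]
opening: 0.0002
gripper_force: 0.8
```

Call:
carry_out([
  [[0.006,0,0,0,-1],[0.012,0,0,0,-1],[0.018,0,0,0,-1],[0.024,0,0,0,-1],[0.025,0,0,0,-1]],
])

```text
clock: 7.0
tool_pos: [0.5802, 0.0057, 0.037]
orientation: [180.0, 0.0, -0.9]
force: [-2.1, -0.2, -0.7]
opening: 0.0003
gripper_force: 0.7
```

Run:
```python
from h import *
p=ctrl.snapshot("wrist"); o=ctrl.get_obs(); print(o["tool_pos"],o["force"])
cv2.imwrite("pics/w3.png",p["color"][:,:,::-1])
```

```text
[0.58019643 0.00571711 0.03704545] [ 0.11728852  0.80870001 -0.46287162]
```

View pics/w3.png

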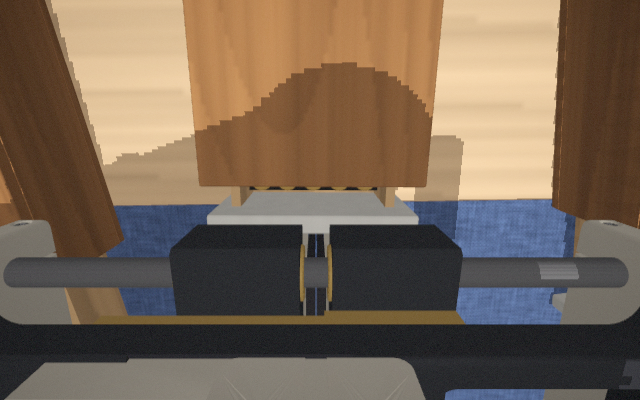

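Chest edge now at row 186, panel back at ~192: about 4 mm left. Creeping.

Call:
carry_out([
  [[0.004,0,0,0,-1],[0.008,0,0,0,-1],[0.012,0,0,0,-1],[0.015,0,0,0,-1],[0.015,0,0,0,-1]],
])

```text
clock: 7.55
tool_pos: [0.5833, 0.0057, 0.0371]
orientation: [-180.0, -0.0, -0.9]
force: [-1.7, 1.0, -0.5]
opening: 0.0006
gripper_force: 0.5
```

Call:
carry_out([
  [[0.002,0,0,0,-1],[0.004,0,0,0,-1],[0.005,0,0,0,-1],[0.005,0,0,0,-1],[0.005,0,0,0,-1]],
])

```text
clock: 8.05
tool_pos: [0.5842, 0.0057, 0.0371]
orientation: [-180.0, -0.0, -0.9]
force: [-1.8, 0.5, -1.0]
opening: 0.0002
gripper_force: 0.6
```

Call:
carry_out([
  [[0.002,0,0,0,-1],[0.004,0,0,0,-1],[0.005,0,0,0,-1],[0.005,0,0,0,-1],[0.005,0,0,0,-1]],
])

```text
clock: 8.55
tool_pos: [0.5852, 0.0056, 0.0371]
orientation: [180.0, -0.0, -0.9]
force: [-1.6, 0.1, -0.6]
opening: 0.0007
gripper_force: 0.5
```

Call:
carry_out([
  [[0.002,0,0,0,-1],[0.004,0,0,0,-1],[0.005,0,0,0,-1],[0.005,0,0,0,-1],[0.005,0,0,0,-1]],
])

```text
clock: 9.05
tool_pos: [0.5862, 0.0056, 0.0371]
orientation: [180.0, -0.0, -0.9]
force: [-1.4, 0.5, -0.4]
opening: 0.0002
gripper_force: 0.5
```

Run:
```python
from h import *
p=ctrl.snapshot("wrist"); o=ctrl.get_obs(); print(o["tool_pos"],o["force"])
cv2.imwrite("pics/w4.png",cv2.resize(p["color"][150:250,160:480,::-1],(800,250)))
```

```text
[0.58615675 0.00557876 0.03708081] [-0.45200279  0.12526662  0.04173134]
```

View pics/w4.png

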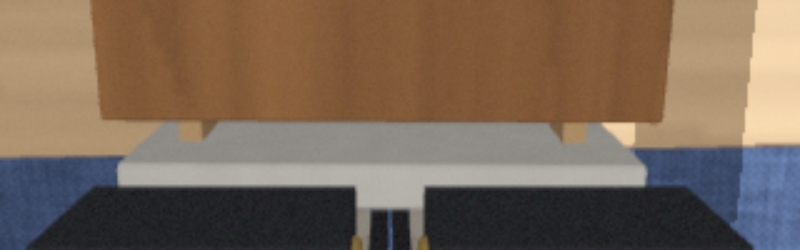

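Run:
```python
from h import *
p=ctrl.snapshot("wrist"); print("cam",-np.array(p["R"]).T@p["t"])
for r,z in((198.5,.07),(192,.067),(198.5,.067),(215,.067)): print(r,z,ray(p,(313,r),z)[:2])
h=p["color"][180:222,310].astype(int)
print(h[:,0]-h[:,2], h.sum(1)//3)
```

```text
cam [0.6540282  0.00271142 0.22025155]
198.5 0.07 [0.61631502 0.00449396]
192 0.067 [0.61886019 0.00446863]
198.5 0.067 [0.61556202 0.00452956]
215 0.067 [0.60702998 0.00468717]
[74 74 72 73 72 73 73 73 71 73 74 73 74 75 71 76 75 75 40 12  6  7  8 10
  8  9  7  6  7  6  6  8  7  9  6  7  9 10  8 11  9  8] [ 90  91  93  91  93  89  91  89  93  89  92  92  91  90  92  90  90  84
 105 132 138 140 140 141 138 140 136 138 137 138 139 138 141 140 138 149
 168 174 175 177 175 175]
```

The camera actually sees the panel's inner face (rows 198–215); its top-back edge is at x≈0.607 and the chest front at 0.616, so about 9 mm remain.

Call:
carry_out([
  [[0.007,0,0,0,-1],[0.014,0,0,0,-1],[0.021,0,0,0,-1],[0.028,0,0,0,-1],[0.033,0,0,0,-1]],
])

```text
clock: 9.65
tool_pos: [0.5929, 0.0055, 0.037]
orientation: [180.0, 0.0, -0.9]
force: [-1.7, 0.6, -0.0]
opening: 0.0001
gripper_force: 0.7
```

Call:
carry_out([
  [[0.002,0,0,0,-1],[0.004,0,0,0,-1],[0.005,0,0,0,-1],[0.005,0,0,0,-1],[0.005,0,0,0,-1]],
])

```text
clock: 10.15
tool_pos: [0.5937, 0.0055, 0.0371]
orientation: [180.0, -0.0, -0.9]
force: [-1.6, 0.7, -0.9]
opening: 0.0004
gripper_force: 0.5
```

```bash
cat > gap.py <<'E'
from h import *
p=ctrl.snapshot("wrist"); o=ctrl.get_obs(); print(o["tool_pos"],o["force"])
for c in (280,313,350):
    h=p["color"][:226,c].astype(int); d=h[:,0]-h[:,2]
    r=np.nonzero(d>30)[0].max()+.5; b=h.sum(1)//3
    print(c,r,ray(p,(c,r),.07)[:2],b[int(r)-2:])
E
python3 gap.py
```

```text
[0.59372598 0.00550224 0.03706942] [-1.35049824 -0.98346224  0.49753183]
280 212.5 [0.61706881 0.02069878] [ 97  97  95 112 135 154 167 174 176 177 175 176 175 174 121  49]
313 213.5 [0.61628789 0.00451498] [ 91  85  99 131 151 169 172 178 177 178 176 175 176 175 176]
350 213.5 [ 0.61598631 -0.01365816] [ 91  89 106 132 146 168 173 176 176 176 175 175 174 118  53]
```

Call:
carry_out([
  [[0.0015,0,0,0,-1],[0.003,0,0,0,-1],[0.004,0,0,0,-1],[0.005,0,0,0,-1],[0.005,0,0,0,-1]],
])

```text
clock: 10.7
tool_pos: [0.5948, 0.0055, 0.0371]
orientation: [-180.0, -0.0, -0.9]
force: [-1.5, -0.4, -0.3]
opening: 0.0002
gripper_force: 0.6
```

Call:
carry_out([
  [[0.001,0,0,0,-1],[0.002,0,0,0,-1],[0.003,0,0,0,-1],[0.003,0,0,0,-1],[0.003,0,0,0,-1]],
])

```text
clock: 11.2
tool_pos: [0.5954, 0.0055, 0.0371]
orientation: [180.0, -0.0, -0.9]
force: [-1.5, -0.9, -0.9]
opening: 0.0002
gripper_force: 0.6
```

Call:
carry_out([
  [[0.001,0,0,0,-1],[0.002,0,0,0,-1],[0.003,0,0,0,-1],[0.003,0,0,0,-1],[0.003,0,0,0,-1]],
])

```text
clock: 11.7
tool_pos: [0.5956, 0.0054, 0.037]
orientation: [180.0, 0.0, -0.9]
force: [-3.1, 1.3, 0.2]
opening: 0.0004
gripper_force: 1.6
```

```bash
python3 gap.py
```

```text
[0.59563761 0.00543321 0.03699704] [-2.98372254  0.59139583  0.5578672 ]
280 216.5 [0.61696309 0.02072024] [ 97 100  95 161 176 176 175 175 175 176 120  49]
313 216.5 [0.61669205 0.00448258] [ 92  92  88 133 168 175 177 176 176 175 176 176]
350 216.5 [ 0.61638813 -0.01372559] [ 86  90  87 141 169 175 174 177 174 174 119  51]
```

The gap is gone and the force is rising: this is the stop. One small confirming press.

Call:
carry_out([
  [[0.001,0,0,0,-1],[0.0015,0,0,0,-1],[0.0015,0,0,0,-1],[0.0015,0,0,0,-1],[0.0015,0,0,0,-1]],
])

```text
clock: 12.25
tool_pos: [0.5957, 0.0054, 0.037]
orientation: [180.0, 0.0, -0.9]
force: [-5.6, 0.2, 2.1]
opening: 0.0004
gripper_force: 2.7
```

Call:
carry_out([
  [[-0.05,0,0,0,-1],[-0.2,0,0,0,-1],[-0.4,0,-0.1,0,-1],[-0.6,0,-0.3,0,-1],[-0.67,0,-0.35,0,-1]],
])

```text
clock: 12.75
tool_pos: [0.4615, 0.0076, 0.1096]
orientation: [-179.9, -0.2, -0.8]
force: [1.0, -0.4, 0.3]
opening: 0.0002
gripper_force: 0.0
```

Call:
carry_out([
  [[0,0.2,0,0,-1],[0,0.4,0,0,-1],[0,0.6,0,0,-1],[0,0.6,0,0,-1],[0,0.6,0,0,-1]],
])

```text
clock: 13.25
tool_pos: [0.4608, -0.1133, 0.1074]
orientation: [-180.0, -0.1, -1.0]
force: [0.3, 0.8, -0.1]
opening: 0.0005
gripper_force: 0.0
```

Call:
carry_out([
  [[0,0.2,0,-0.01,-1],[0,0.4,0,-0.023,-1],[0,0.6,0,-0.023,-1],[0,0.6,0,-0.023,-1],[0,0.6,0,-0.023,-1]],
])

```text
clock: 13.75
tool_pos: [0.459, -0.2324, 0.107]
orientation: [180.0, -0.0, 7.4]
force: [0.4, 0.3, 0.4]
opening: 0.0006
gripper_force: 0.0
```

Run:
```python
from meas import *
p=ctrl.snapshot("top"); q=ctrl.snapshot("wrist"); o=ctrl.get_obs(); print(o["tool_pos"],o["orientation"])
meas(p,{"brass":(300,345,185,245)})
w=cv2.resize(p["color"][140:265,230:430,::-1],(640,400),interpolation=cv2.INTER_CUBIC)
cv2.imwrite("pics/j2.png",cv2.resize(cv2.vconcat([q["color"][:,:,::-1],w]),(480,600)))
```

```text
[ 0.45895929 -0.23144367  0.10707054] [-1.79999954e+02 -2.26473344e-02  7.48206084e+00]
brass 26 c [0.6113 0.0465] size 0.01 0.027 yaw -1.2
```

View pics/j2.png

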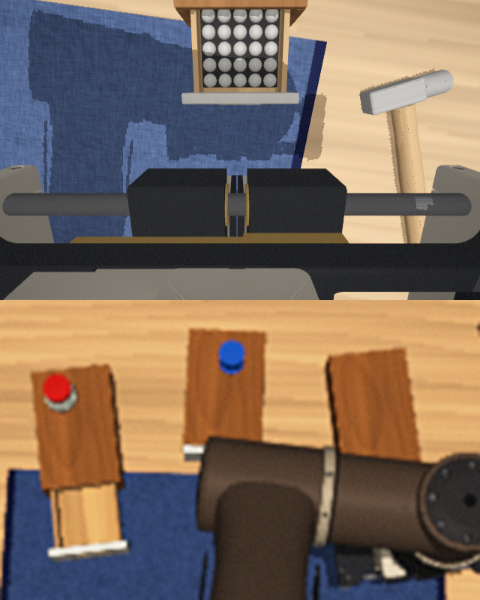

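The wrist view shows the steel drawer square and centred ahead of the fingers; the top view shows brass shut and the empty drawer untouched. Descending and pushing.

Call:
carry_out([
  [[0,0,0.1,0,-1],[0,0,0.2,0,-1],[0,0,0.3,0,-1],[0,0,0.35,0,-1],[0,0,0.35,0,-1]],
])

```text
clock: 14.35
tool_pos: [0.4581, -0.2314, 0.0361]
orientation: [-180.0, 0.1, 7.5]
force: [0.3, -0.6, 0.3]
opening: 0.0007
gripper_force: 0.0
```

Call:
carry_out([
  [[0.05,0,0,0,-1],[0.1,0,0,0,-1],[0.13,0,0,0,-1],[0.15,0,0,0,-1],[0.17,0,0,0,-1]],
])

```text
clock: 14.85
tool_pos: [0.4929, -0.2281, 0.0372]
orientation: [180.0, -0.0, 7.4]
force: [0.1, 0.0, -0.8]
opening: 0.0004
gripper_force: 0.0
```

Call:
carry_out([
  [[0.02,0,0,0,-1],[0.04,0,0,0,-1],[0.06,0,0,0,-1],[0.08,0,0,0,-1],[0.1,0,0,0,-1]],
])

```text
clock: 15.35
tool_pos: [0.512, -0.2255, 0.037]
orientation: [-180.0, 0.0, 7.4]
force: [-1.8, -0.6, 0.4]
opening: 0.0003
gripper_force: 1.0
```

Call:
carry_out([
  [[0.02,0,0,0,-1],[0.04,0,0,0,-1],[0.06,0,0,0,-1],[0.08,0,0,0,-1],[0.1,0,0,0,-1]],
])

```text
clock: 15.85
tool_pos: [0.5323, -0.2229, 0.037]
orientation: [-180.0, 0.0, 7.4]
force: [-1.7, 0.3, -0.6]
opening: 0.0001
gripper_force: 0.9
```

```bash
python3 gap.py
python3 - <<'E'
from h import *
p=ctrl.snapshot("wrist"); save(p,"w5")
E
```

```text
[ 0.53307777 -0.22285141  0.03706951] [ 0.13763457  0.31531829 -0.45713088]
280 192.5 [ 0.56297    -0.20346143] [120 131 136 139 139 138 137 138 140 140 137 137 137 135 138 137 137 139
 138 139 138 135 134 136 137 147 166 171 173 173 173 174 174 171 117  51]
313 192.5 [ 0.56500156 -0.21925616] [118 130 135 137 139 138 138 138 136 137 138 139 138 135 136 139 138 138
 137 138 135 140 138 141 134 147 168 172 173 176 174 175 176 175 171 173]
350 191.5 [ 0.56776867 -0.23689099] [ 79 134 146 142 137 136 135 136 138 139 136 137 138 139 139 139 138 138
 138 138 140 140 138 137 139 137 150 168 173 175 177 176 176 176 174 118
  53]
```

View pics/w5.png

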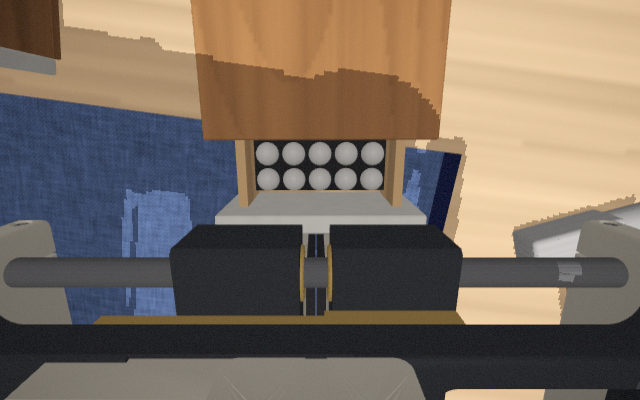

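The chest edge is at row 139; by comparison with the brass run, about 36 mm remain.

Call:
carry_out([
  [[0.02,0,0,0,-1],[0.04,0,0,0,-1],[0.06,0,0,0,-1],[0.08,0,0,0,-1],[0.1,0,0,0,-1]],
])

```text
clock: 16.45
tool_pos: [0.5521, -0.2203, 0.037]
orientation: [-180.0, 0.0, 7.4]
force: [-1.6, 0.6, -0.5]
opening: 0.0005
gripper_force: 0.9
```

Call:
carry_out([
  [[0.014,0,0,0,-1],[0.028,0,0,0,-1],[0.04,0,0,0,-1],[0.05,0,0,0,-1],[0.06,0,0,0,-1]],
])

```text
clock: 16.95
tool_pos: [0.5638, -0.2188, 0.037]
orientation: [-180.0, 0.0, 7.4]
force: [-2.0, 0.6, 1.4]
opening: 0.0
gripper_force: 0.8
```

```bash
python3 gap.py
```

```text
[ 0.56420244 -0.21874453  0.03707042] [-1.35501076  0.75936025 -0.18125935]
280 203.5 [ 0.58902929 -0.19988407] [ 95  96  93 127 134 134 135 137 136 136 137 134 135 136 146 165 170 170
 172 171 173 172 169 114  46]
313 203.5 [ 0.59107884 -0.21582343] [ 87  87  90 126 136 137 134 135 138 135 139 136 136 136 147 166 171 173
 175 173 174 173 171 172 172]
350 203.5 [ 0.59337709 -0.23369698] [ 87  87  94 130 136 136 139 138 138 139 136 136 136 135 151 165 170 171
 174 172 172 173 171 115  50]
```

Call:
carry_out([
  [[0.005,0,0,0,-1],[0.01,0,0,0,-1],[0.015,0,0,0,-1],[0.02,0,0,0,-1],[0.022,0,0,0,-1]],
])

```text
clock: 17.5
tool_pos: [0.5682, -0.2182, 0.0371]
orientation: [-180.0, -0.0, 7.4]
force: [-1.5, 1.4, 0.9]
opening: 0.0005
gripper_force: 0.7
```

Call:
carry_out([
  [[0.0015,0,0,0,-1],[0.003,0,0,0,-1],[0.004,0,0,0,-1],[0.005,0,0,0,-1],[0.005,0,0,0,-1]],
])

```text
clock: 18.0
tool_pos: [0.5691, -0.2181, 0.0371]
orientation: [-180.0, -0.0, 7.4]
force: [-2.0, 0.9, -0.5]
opening: 0.0006
gripper_force: 0.7
```

```bash
python3 gap.py
```

```text
[ 0.56915251 -0.21810591  0.03707989] [-1.82654163  0.61444123  0.23886053]
280 214.5 [ 0.58873622 -0.19979073] [ 97  93 101 140 164 170 170 174 174 172 172 171 115  46]
313 213.5 [ 0.59131383 -0.21581453] [ 84  89  84 113 148 166 172 173 175 171 173 173 173 172 172]
350 213.5 [ 0.59363154 -0.23384046] [ 91  93  79 106 147 166 171 175 174 173 174 173 174 120  45]
```

Call:
carry_out([
  [[0.001,0,0,0,-1],[0.002,0,0,0,-1],[0.003,0,0,0,-1],[0.004,0,0,0,-1],[0.004,0,0,0,-1]],
])

```text
clock: 18.55
tool_pos: [0.57, -0.218, 0.0371]
orientation: [180.0, -0.0, 7.4]
force: [-2.4, 1.0, 0.4]
opening: 0.0005
gripper_force: 0.7
```

Call:
carry_out([
  [[0.001,0,0,0,-1],[0.002,0,0,0,-1],[0.003,0,0,0,-1],[0.003,0,0,0,-1],[0.003,0,0,0,-1]],
])

```text
clock: 19.05
tool_pos: [0.5705, -0.218, 0.0371]
orientation: [180.0, -0.0, 7.4]
force: [-1.5, 0.8, 0.3]
opening: 0.0005
gripper_force: 0.8
```

Call:
carry_out([
  [[0.001,0,0,0,-1],[0.002,0,0,0,-1],[0.003,0,0,0,-1],[0.003,0,0,0,-1],[0.003,0,0,0,-1]],
])

```text
clock: 19.55
tool_pos: [0.5706, -0.2179, 0.037]
orientation: [-180.0, 0.0, 7.4]
force: [-4.0, 0.6, 1.6]
opening: 0.0004
gripper_force: 2.3
```

```bash
python3 gap.py
```

```text
[ 0.57061917 -0.21787718  0.03698001] [-4.99848475  0.65117417  1.46038795]
280 216.5 [ 0.58924433 -0.199682  ] [101  96  92 140 166 172 172 172 172 174 119  51]
313 216.5 [ 0.59131381 -0.21578707] [ 89  87  81 133 167 171 174 174 173 173 173 172]
350 216.5 [ 0.59363437 -0.2338461 ] [ 86  89  82 132 168 173 175 174 171 172 119  52]
```

Home (same edge row 216.5, force 5 N, no gap). Back off and rise clear, then check.

Call:
carry_out([
  [[-0.05,0,0,0,-1],[-0.2,0,0,0,-1],[-0.4,0,-0.1,0,-1],[-0.5,0,-0.3,0,-1],[-0.6,0,-0.5,0,-1]],
])

```text
clock: 20.1
tool_pos: [0.451, -0.2337, 0.1381]
orientation: [180.0, -0.0, 7.4]
force: [1.2, -0.3, 1.3]
opening: 0.0006
gripper_force: 0.0
```

Call:
carry_out([
  [[0,0,-0.2,0,-1],[0,0,-0.35,0,-1],[0,0,-0.45,0,-1],[0,0,-0.5,0,-1],[0,0,-0.5,0,-1]],
])

```text
clock: 20.6
tool_pos: [0.453, -0.2336, 0.2383]
orientation: [179.9, -0.2, 7.4]
force: [-0.4, -0.1, -0.4]
opening: 0.0005
gripper_force: 0.0
```

Run:
```python
from h import *
a=ctrl.snapshot("top"); b=ctrl.snapshot("scene"); o=ctrl.get_obs(); print(o["tool_pos"],o["force"])
f=lambda p:p["color"][130:290,150:500,::-1]
cv2.imwrite("pics/c9.png",cv2.resize(cv2.vconcat([f(a),f(b)]),None,fx=1.85,fy=1.85,interpolation=cv2.INTER_CUBIC))
```

```text
[ 0.45178045 -0.23316718  0.23603486] [ 0.60066461 -0.82793136 -0.51900558]
```

View pics/c9.png

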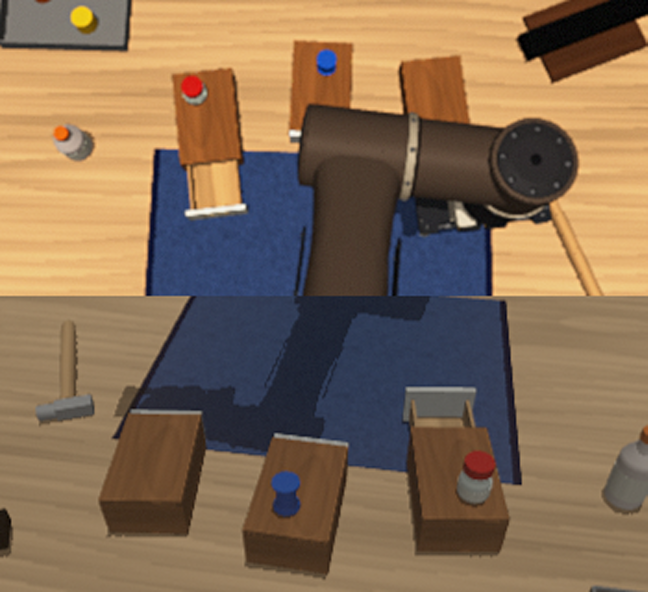

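Both nail drawers are shut, the empty drawer is still open, and the chests and bystanders haven't moved.

```bash
python3 -c "
from plant import ctrl
print(ctrl.close_job())"
```

```text
the job is handed in; nothing more can be done
None
```

The brass drawer, then the steel one, were pushed gently fully home; the empty drawer was left open, no chest or bystander had visibly moved, and the job is handed in (about 21 s used).

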